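# Draw the tea bin out of the deep rack with the pull hook

## Task

Take the pull hook from the wooden board, reach into the wire rack, catch it behind the front lip of the open tea bin and draw the bin forward until it stands snug and square against the tension bar across the rack. The bar is only wedged in by its spring, so bring the bin up gently and do not shift the bar; touch the bin with the hook only. Then lay the hook back on the board the way it lay, and leave the tin, jar and mug where they are.

Things in the scene. Friction and masses are not known exactly. Their poses are not given: they have to be found in the camera images.
- rack: Fixed counter rack, 340 mm deep (x), 380 wide (y): wooden bottom board 12 mm thick, steel wire sides and roof, front and back open. Origin: middle of the board's front edge, on the counter; x points inwards (away from the robot), y left, z up. A wire divider along y = 0 (60 mm high, from x = 85 mm to the back) parts it into a left and a right lane about 180 mm wide.
- shelf_front (a point): Middle of the board's front edge, on its top. A white spring-tension bar (14 mm thick, 12 in the right half) is wedged across both lanes parallel to this edge, its centre 29 mm above the board. How far back it sits is NOT measured and differs each time: centre 14 to 50 mm behind the edge, to be seen or felt. It holds against a push of up to about 9 N and slides beyond that.
- roof_front (a point): Middle of the front wire of the rack's wire roof, 170 mm above the counter, 8 mm thick.
- bin: Open plywood tea bin, 200 deep (x) x 135 wide x 80 high mm, 0.55 to 1 kg, walls and floor 6 mm, loose on the rack's board in either lane, up to 6 degrees askew. Origin: bottom edge of its front, mid-width; x inwards, z up. Front wall at x = 0 to 6. Inside it is empty from there to x = 103; behind that tea packets fixed in it, up to 96 high. Dragging takes about 2 to 8 N.
- bin_lip (a point): Middle of the bin's lip: top edge of its front wall, halfway through the 6 mm wall, 80 mm above the bin's underside. A flat trim strip (only for looks) widens the lip 6 mm to the outside.
- hook: Pull hook, 0.16 kg, standing upright on the board: wooden handle 110 long (x) x 24 wide x 40 high mm, flat sides; a 7 mm steel rod leaves its front at 33 mm height along +x and bends down at x = 191 to the tip. Origin: centre of the handle's underside; z up. Tip and handle underside are level; the rod's underside is 29 mm above. Balance point about 55 mm ahead of the origin.
- hook_tip (a point): Lowest point of the hook's bent-down tip, in the hook's frame at x = 185, y = 0, z = 0 mm (the steel there is 7 mm thick).
- board: Fixed wooden board 360 (x) x 130 (y) x 12 mm thick on the counter, on which the hook stands, handle towards the robot. Origin: centre of its underside; x along its length, away from the robot; z up.
- tin: Closed grey lidded tin, 196 deep (x) x 131 wide x 94 mm high, in the rack's other lane; leave it. Origin: bottom of its front, mid-width; x inwards.
- jar: Amber jar with a dark lid, 68 mm wide, 100 mm tall, on the counter left in front of the rack; leave it. Origin: centre of its underside.
- mug: White mug, 80 mm wide, 90 mm tall, on the counter to the left of the rack; leave it. Origin: centre of its underside.
Mind the look-alikes: they are no part of the job. Of the things like the hook, leave any that is blue; of the rest the larger one is meant.

How it is judged:
On the way, in this order (a step that is already met when the one before it is completed fails the run):
1. the hook's tip is inside the bin just behind its front wall, at least 8 mm below the lip (x of hook_tip in the frame of bin between 0.005 and 0.08 m and y of hook_tip in the frame of bin between -0.06 and 0.06 m and z of hook_tip in the frame of bin below 0.072 m), for 0.1 s.
2. the hook draws the bin snug (over 1 N) and square (within 2.3 degrees) against the bar ((contact force between bin and tension_bar_c0 above 1 N or contact force between bin and tension_bar_c1 above 1 N) and angle between the x axis of bin and the x axis of rack, either way round below 0.04 rad and contact force between hook and bin above 1 N), for 0.15 s.
At the end, for the whole second after the job is handed in: The bin stands flat on the rack's bottom board, its front within about 4 mm of the tension bar and square with the rack within about 3 degrees; the hook stands upright on the board, handle towards the robot and tip towards the far end, both on the board, released and at rest ((horizontal distance between bin_c0 and tension_bar_c0 below 0.112 m or horizontal distance between bin_c0 and tension_bar_c1 below 0.112 m) and angle between the x axis of bin and the x axis of rack, either way round below 0.05 rad and z of bin in the frame of rack below 0.016 m and angle between bin's own z axis and vertical below 0.05 rad and linear speed of each of bin, hook below 0.01 m/s and x of hook in the frame of board between -0.15 and 0 m and y of hook in the frame of board between -0.06 and 0.06 m and y of hook_tip in the frame of board between -0.065 and 0.065 m and x of hook_tip in the frame of board above 0 m and z of hook in the frame of board between 0.008 and 0.018 m and angle between hook's own z axis and vertical below 0.1 rad); the robot touches nothing.
It fails at once if the tension bar is shifted by more than 3 mm (distance of any of tension_bar_c0, tension_bar_c1 from where it was at the start of the episode above 0.003 m).
It fails at once if the hook bears on the bin with more than 22 N (contact force between hook and bin above 22 N).
It fails at once if the bin is tipped more than 11 degrees (angle between bin's own z axis and vertical above 0.2 rad).
It fails at once if the robot itself touches the bin (contact force between any of the fingers, the arm and bin above 0.5 N).
It fails at once if the tin, jar or mug is moved more than 15 mm (distance of any of tin, jar, mug from where it was at the start of the episode above 0.015 m).
It also fails if it takes over 70 s, if anything falls off the work surface, if the arm or the gripper's body presses on something with over 40 N, if the wrist force passes 120 N, or if a joint passes its speed limit or range.

## Robot

A 7-joint arm with a two-finger parallel gripper is mounted at the origin on the work surface. World frame = base frame: x ahead of the robot, y to its left, z up, the work surface at z = 0. Lengths are in m, angles in rad, forces in N, time in s.
With the tool pointing down it reaches from about 0.35 to 0.9 m from the base axis. Payload 8.1 kg.
Tool frame: the origin (TCP) lies midway between the tips of the shut fingers; the grasp point (between the pads) lies 19 mm behind it; z points along the fingers, y is the line along which they close (so a half turn about z gives the same grasp; the last joint's range is limited). The gripper opens to 92 mm and grips with 3 to 60 N. Pads are 19 mm wide; open, the fingers measure 130 mm over their backs; the gripper's body (75 mm by 190 mm) begins 47 mm behind the grasp point.
Start: joints at [1.045, 0.434, 0.025, 1.573, -0.012, 1.134, -0.075], TCP at [0.256, -0.57, 0.227] pointing down, gripper open.
Joint ranges: [-2.62, 2.62], [-0.44, 2.09], [-1.27, 1.32], [0.08, 2.57], [-1.32, 4.46], [0.12, 2], [-2.74, 2.74]. Speed limits (rad/s): [2.22, 2.22, 3.01, 3.01, 3.14, 3.14, 3.14].

## Interface

Orientations are given as a rotation vector (axis times angle).
In Python, from cell import arm gives the robot as it stands.
- The arm moves only by the tool carry_out, never from a script. Its arguments are lists of equal length, an entry for each row: "claw": the finger opening in cm, from 0 to 9.18; "delta_pos": the shift along the tool's x, y, z in cm, a list of three; "angular": the turn, a rotation vector about the tool's x, y, z in rad, a list of three. In form: {"claw": [claw, ...], "delta_pos": [[dx, dy, dz], ...], "angular": [[ax, ay, az], ...]}. A call has 1 to 20 rows; each row shifts and turns the commanded pose from where the row before left it, along the tool's axes as they then stand; what a row does not reach is not made up. A row lasts 1/10 s, in which the tool goes at most 50 mm and 8.59 degrees, less where a joint would pass 70% of its speed; a pose out of reach is approached as far as the arm can. A call with a gripper value outside its range is refused whole. The fingers move at their own pace and stop on an object; "force" is the grip in N (left out, the last holds). Time passes only in rows, so rows that do not move let the fingers close. It gives the time, the measured TCP pose, the force, the opening and the grip force at its end, in the units of the state.
- arm.observe(): the state, without advancing time (a new reading comes with each control period).
- arm.get_image(name): name is "scene" or "side" or "wrist"; returns a dict with "frame" (400x640x3 uint8, red, green, blue), "mtx" (3x3 intrinsics, pixels), "T" (4x4, takes a point from camera to world coordinates). Camera axes: x right, y down, z forward; pixel columns grow to the right and rows downward; lengths in m; the calibration is good to about 2 mm. A picture is of the moment at which its call begins. There is no depth.
- arm.sign_off(): hands the job in; it is judged then, once.
Trained networks look in a picture, given as the dict that the camera call returned (one of the last four; its "shot" number tells which), for a name from the list of things; names that differ only in an ending like _2 or _b are one class to them, and where a whole thing is asked for, a point or a joint stands for the part that bears it (a point fixed in the world has none). Each returns a list of dicts, best first, with "conf" (0 to 1); they miss things now and then, are a little off and sometimes report something else, mostly with a low value. They report only what shows in the picture. A call takes as long as a camera call. They do not tell look-alikes from the thing itself.
- arm.look_for(label, picture): "centre" ([column, row] as shares, 0 to 1, of the picture: columns of its width, rows of its height, amid what is visible of it).
- arm.trace(label, picture): "region" (400x640 bool, what is visible of it) and "centre" ([column, row] as shares, 0 to 1, of the picture: columns of its width, rows of its height, amid what is visible of it).
- arm.place_of(label, picture): "centre" ([column, row] as shares, 0 to 1, of the picture: columns of its width, rows of its height: a listed point, or the origin of a listed thing).
The state is a dict: "clock": time; "joints": joint angles; "dq": joint speeds; "joint_efforts": joint torques, N m; "position": TCP position; "ee_rot": TCP orientation; "force": force on the tool from outside, world axes, zero at the start; "ft_torque": the same for the moment, N m; "width": opening from 0.0 (shut) to 1.0 (fully open); "gripper_force": force on a finger pad.
Only numpy, scipy, OpenCV 4.12 (cv2) and the standard library are available. Lean on these libraries where they do the work, as an engineer would, in place of code of your own. Each camera call takes 0.05 s, during which the arm holds its last target. There are 200 camera calls.

## Working session

There is one attempt and no reset: what is moved stays moved. The work goes in short steps, Python scripts to look and compute and a tool call to move; the robot and the scene stay as the last step left them, time stands still between calls to the robot, and variables do not carry over. Pictures are saved under pics/ and viewed, at most 11 in all, crops included, and the job is handed in when it is done.

Besides the shell and the picture viewer there is one more tool, called after "Call:" as name(argument=value, ...), one argument or row to a line, values as JSON. carry_out: Moves the arm, as the interface text tells. Its arguments: {"type":"object","properties":{"claw":{"type":"array","items":{"type":"number"}},"delta_pos":{"type":"array","items":{"type":"array","items":{"type":"number"}}},"angular":{"type":"array","items":{"type":"array","items":{"type":"number"}}},"force":{"type":"number"}},"required":["claw","delta_pos","angular"]}

```bash
mkdir -p pics; ls; cat > h.py <<'E'
import numpy as np, cv2
from cell import arm
from scipy.spatial.transform import Rotation as R
def save(p,name,crop=None,k=1):
    f=p["frame"][:,:,::-1]
    if crop: f=f[crop[1]:crop[3],crop[0]:crop[2]]
    cv2.imwrite("pics/"+name,cv2.resize(f,None,fx=k,fy=k,interpolation=cv2.INTER_CUBIC))
def proj(p,X):
    T=np.linalg.inv(p["T"]); c=(T[:3,:3]@np.atleast_2d(X).T).T+T[:3,3]
    u=(p["mtx"]@c.T).T; return u[:,:2]/u[:,2:]
def onz(p,uv,z):
    d=p["T"][:3,:3]@np.linalg.inv(p["mtx"])@np.array([uv[0],uv[1],1.]); o=p["T"][:3,3]
    return o+d*(z-o[2])/d[2]
def tri(ps,uvs):
    A=np.zeros((3,3));b=np.zeros(3)
    for p,uv in zip(ps,uvs):
        d=p["T"][:3,:3]@np.linalg.inv(p["mtx"])@np.array([uv[0],uv[1],1.]);d/=np.linalg.norm(d)
        M=np.eye(3)-np.outer(d,d);A+=M;b+=M@p["T"][:3,3]
    return np.linalg.solve(A,b)
E
python3 - <<'E'
from h import *
s=arm.observe();print(s)
P={n:arm.get_image(n) for n in("scene","side","wrist")}
for n,p in P.items():
    save(p,n+"0.png"); print(n,p["T"].round(3).tolist(),p["mtx"].tolist())
    for l in "shelf_front roof_front bin bin_lip hook hook_tip board tin jar mug rack".split():
        print(n,l,[( (np.array(d["centre"])*[640,400]).round(1).tolist(),round(d["conf"],2)) for d in arm.place_of(l,p)])
E
```

```text
pics
{'clock': 0.0, 'joints': array([ 1.04540618,  0.43523167,  0.02497047,  1.57410522, -0.01157928,
        1.13400299, -0.07508936]), 'dq': array([ 0.00183312, -0.00097607,  0.00108245,  0.00129255,  0.00069137,
       -0.00013984,  0.00165147]), 'joint_efforts': array([-5.73233501e-04, -6.67865324e+01,  9.84489173e-01, -3.14465225e+01,
       -6.06809137e-02,  4.26564203e-02,  1.18357125e-04]), 'position': array([ 0.25617061, -0.56951997,  0.22593642]), 'ee_rot': array([-3.07018321e+00, -6.58787989e-01,  7.75378379e-04]), 'force': array([-0.55905318,  0.65100209, -0.21024732]), 'ft_torque': array([ 0.01674572,  0.04729202, -0.03244645]), 'gripper_force': 0.0, 'width': 1.0004421881781556}
scene [[0.834, 0.34, -0.434, 1.037], [0.551, -0.542, 0.635, -0.816], [-0.019, -0.768, -0.64, 0.956], [0.0, 0.0, 0.0, 1.0]] [[458.3415784415044, 0.0, 310.44463644808525], [0.0, 458.3415784415044, 205.7464097446856], [0.0, 0.0, 1.0]]
scene shelf_front [([369.0, 245.9], 0.95)]
scene roof_front [([373.2, 200.3], 0.97)]
scene bin [([382.8, 277.8], 0.69)]
scene bin_lip []
scene hook [([254.6, 305.2], 0
[... 876 characters left out ...]
 0.49), ([307.0, 198.9], 0.48)]
side board [([227.0, 184.9], 0.42), ([258.9, 220.1], 0.34)]
side tin [([224.3, 241.7], 0.83)]
side jar [([308.6, 298.5], 0.76)]
side mug [([245.1, 328.2], 0.8), ([263.4, 153.5], 0.58)]
side rack [([256.2, 225.6], 0.91)]
wrist [[0.411, -0.873, -0.263, 0.327], [-0.912, -0.394, -0.117, -0.536], [-0.001, 0.288, -0.958, 0.384], [0.0, 0.0, 0.0, 1.0]] [[301.1360512754913, 0.0, 323.0738170806646], [0.0, 301.1360512754913, 201.10024523547287], [0.0, 0.0, 1.0]]
wrist shelf_front []
wrist roof_front []
wrist bin []
wrist bin_lip []
wrist hook [([75.1, 137.5], 0.7)]
wrist hook_tip [([219.8, 120.0], 0.68)]
wrist board []
wrist tin []
wrist jar []
wrist mug []
wrist rack []
```

View pics/scene0.png

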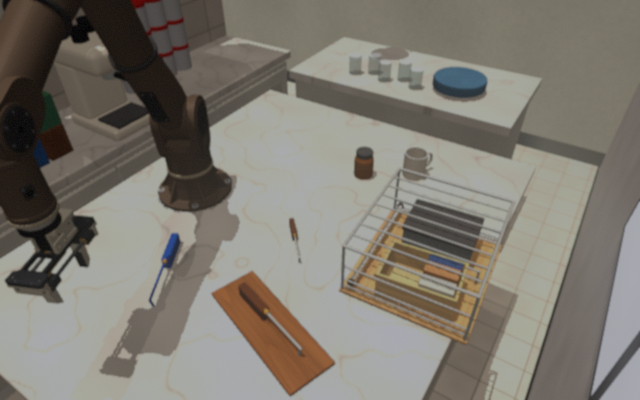

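View pics/side0.png

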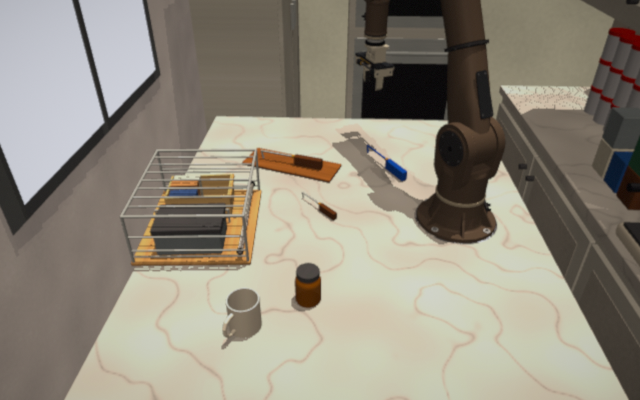

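The scene view shows three hook-like things: a blue one at (165,265), a small brown one at (295,240), and a large brown one on the board at (255,300) to (300,352). The one meant is the large brown one: it isn't blue, it's bigger than the other brown one, and it lies on the board. The bin, with its tea packets, is in the right lane at (425,270), and the tin is in the left lane.

```bash
python3 - <<'E'
from h import *
a=arm.get_image("scene");b=arm.get_image("side")
save(a,"crop1.png",(200,170,520,400),2.5)
def pts(l,p): return [(np.array(d["centre"])*[640,400],d["conf"]) for d in arm.place_of(l,p)]
print("hook",tri([a,b],[(254.6,305.2),(307.2,164.3)]))
print("rack",tri([a,b],[(364.8,247.9),(256.2,225.6)]),onz(a,(364.8,247.9),0),onz(b,(256.2,225.6),0))
print("shelf",onz(a,(369,245.9),.012),"roof",onz(a,(373.2,200.3),.17))
print("hook",onz(a,(254.6,305.2),.012),onz(b,(307.2,164.3),.012))
print("tip",onz(a,(298.5,352.6),.012),onz(b,(263.4,152.6),.012))
print("lip b",onz(b,(227,185.5),.092),"bin a",onz(a,(382.8,277.8),.012))
print("board",onz(a,(268.7,325),0))
for n,p in(("a",a),("b",b)):
  for l in("hook","board"):
    for d in arm.trace(l,p):
        m=d["region"].astype(np.uint8); c,_=cv2.findContours(m,0,2); c=max(c,key=cv2.contourArea)
        r=cv2.minAreaRect(c); bx=cv2.boxPoints(r)
        print(n,l,round(d["conf"],2),m.sum(),[onz(p,q,.012 if l=="board" else .045).round(3)[:2].tolist() for q in bx], bx.round().tolist())
for p,nm in((a,"a"),(b,"b")):
  for l in("bin","tin","rack"):
    for d in arm.trace(l,p)[:1]: print(nm,l,d["conf"],d["region"].sum(),np.array(d["centre"])*[640,400])
E
```

```text
hook [ 0.49820841 -0.291589    0.02015868]
rack [ 0.63199836  0.06115371 -0.00346286] [0.6294174  0.05726713 0.        ] [ 6.34735257e-01  6.75723823e-02 -1.11022302e-16]
shelf [0.64092521 0.0600495  0.012     ] roof [0.6348461 0.0746584 0.17     ]
hook [ 0.49464918 -0.28694662  0.012     ] [ 0.4984054  -0.30659417  0.012     ]
tip [ 0.667202   -0.33896598  0.012     ] [ 0.67699    -0.38961042  0.012     ]
lip b [ 0.73669167 -0.01927436  0.092     ] bin a [ 0.72932677 -0.0280836   0.012     ]
board [ 0.55597574 -0.30918667  0.        ]
a hook 0.82 775 [[0.438, -0.297], [0.439, -0.256], [0.689, -0.333], [0.683, -0.368]] [[233.0, 290.0], [244.0, 280.0], [307.0, 347.0], [296.0, 357.0]]
a hook 0.79 430 [[0.211, -0.342], [0.135, -0.226], [0.176, -0.22], [0.248, -0.336]] [[159.0, 266.0], [171.0, 231.0], [182.0, 235.0], [170.0, 270.0]]
a hook 0.71 191 [[0.394, 0.002], [0.406, 0.017], [0.53, -0.119], [0.519, -0.132]] [[288.0, 218.0], [294.0, 217.0], [302.0, 261.0], [296.0, 262.0]]
a board 0.76 6120 [[0.37, -0.325], [0.39, -0.157], [0.753, -0.312], [0.714, -0.44]] [[208.0, 294.0], [255.0, 258.0], [336.0, 362.0], [290.0, 398.0]]
b hook 0.88 385 [[0.296, -0.36], [0.264, -0.442], [0.127, -0.202], [0.16, -0.136]] [[361.0, 151.0], [369.0, 141.0], [410.0, 174.0], [402.0, 183.0]]
b hook 0.61 351 [[0.563, -0.251], [0.562, -0.342], [0.436, -0.293], [0.442, -0.205]] [[288.0, 164.0], [291.0, 152.0], [324.0, 159.0], [321.0, 171.0]]
b hook 0.55 193 [[0.479, -0.001], [0.467, -0.042], [0.374, 0.057], [0.388, 0.094]] [[307.0, 203.0], [311.0, 196.0], [339.0, 215.0], [334.0, 222.0]]
b board 0.61 1385 [[0.697, -0.271], [0.706, -0.44], [0.375, -0.319], [0.389, -0.168]] [[254.0, 168.0], [258.0, 146.0], [340.0, 163.0], [336.0, 185.0]]
a bin 0.55 4766 [418.496 280.12 ]
a tin 0.57 3299 [439.616 228.2  ]
a rack 0.72 9905 [419.584 257.4  ]
b bin 0.87 1915 [198.208 187.92 ]
b tin 0.59 3121 [188.032 230.12 ]
b rack 0.71 6467 [212.48 215.48]
```

View pics/crop1.png

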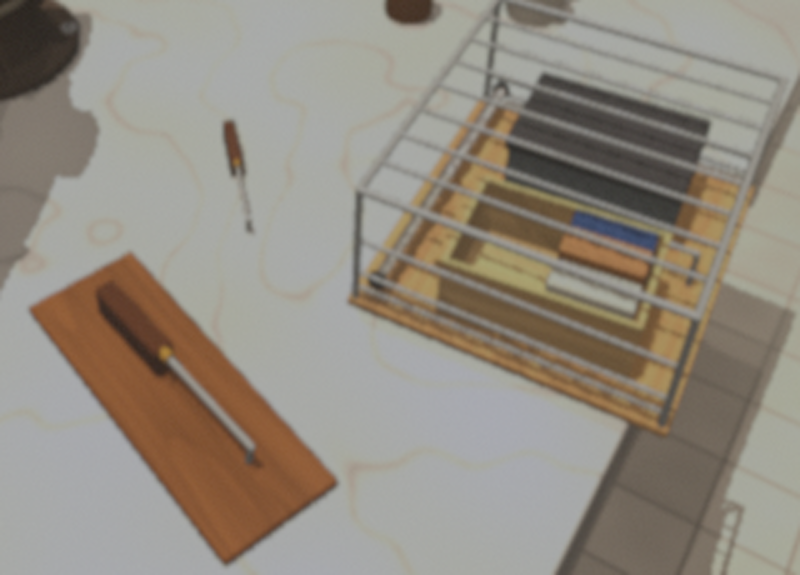

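The crop confirms it: the large brown hook lies on the board, with its handle at crop (135,325) and its tip at (252,460). The bar shows as a pale strip at (375,280) to (505,85), just behind the rack's front edge. Next I move the wrist camera over the hook.

Call:
carry_out(
  claw=[9,9,9,9,9,9,9,9,9,9,9,9,9,9,9,9,9,9,9],
  delta_pos=[
    [2.8,-1.3,-0.6],
    [2.8,-1.3,-0.6],
    [2.8,-1.3,-0.6],
    [2.8,-1.3,-0.6],
    [2.8,-1.3,-0.6],
    [2.8,-1.3,-0.6],
    [2.8,-1.3,-0.6],
    [2.8,-1.3,-0.6],
    [2.8,-1.3,-0.6],
    [2.8,-1.3,-0.6],
    [2.8,-1.3,-0.6],
    [2.8,-1.3,-0.6],
    [0,0,0],
    [0,0,0],
    [0,0,0],
    [0,0,0],
    [0,0,0],
    [0,0,0],
    [0,0,0],
  ],
  angular=[
    [0,0,0],
    [0,0,0],
    [0,0,0],
    [0,0,0],
    [0,0,0],
    [0,0,0],
    [0,0,0],
    [0,0,0],
    [0,0,0],
    [0,0,0],
    [0,0,0],
    [0,0,0],
    [0,0,0.12],
    [0,0,0.12],
    [0,0,0.12],
    [0,0,0.12],
    [0,0,0.12],
    [0,0,0.12],
    [0,0,0],
  ],
)

```text
clock: 4.3
position: [0.4989, -0.2899, 0.2988]
ee_rot: [3.106, -0.468, 0.0]
force: [-0.2, -1.1, 0.2]
width: 0.983
gripper_force: 0.0
```

```bash
python3 - <<'E'
from h import *
s=arm.observe();print(s["position"],R.from_rotvec(s["ee_rot"]).as_matrix()[:,0],s["force"])
p=arm.get_image("wrist");a=arm.get_image("scene")
save(p,"w1.png")
save(a,"rackc.png",(320,170,520,320),4)
for l in("hook","hook_tip","board","bin","bin_lip","shelf_front"):
    for n,q in(("w",p),("a",a)): print(n,l,[( (np.array(d["centre"])*[640,400]).round(1).tolist(),round(d["conf"],2),onz(q,np.array(d["centre"])*[640,400],.092 if l=="bin_lip" else 0 if l=="board" else .012).round(3).tolist()) for d in arm.place_of(l,q)])
for d in arm.trace("hook",p):
    print(d["conf"],d["region"].sum())
E
```

```text
[ 0.49885826 -0.28985627  0.29876807] [ 9.55583490e-01 -2.94720531e-01  4.74092335e-05] [-0.16611684 -1.10719451  0.20293428]
w hook [([364.1, 338.5], 0.95, [0.179, -0.267, 0.012]), ([328.0, 167.2], 0.78, [0.494, -0.295, 0.012]), ([172.2, 261.6], 0.54, [0.419, -0.005, 0.012])]
a hook [([252.4, 304.6], 0.76, [0.489, -0.288, 0.012]), ([172.5, 254.0], 0.57, [0.179, -0.271, 0.012]), ([293.6, 229.5], 0.45, [0.415, 0.001, 0.012])]
w hook_tip [([322.9, 29.6], 0.78, [0.671, -0.341, 0.012]), ([206.2, 201.0], 0.61, [0.499, -0.1, 0.012]), ([32.8, 49.6], 0.35, [0.762, 0.037, 0.012]), ([70.6, 146.9], 0.34, [0.633, 0.057, 0.012])]
a hook_tip [([149.7, 302.9], 0.91, [0.26, -0.428, 0.012]), ([297.8, 355.7], 0.83, [0.67, -0.346, 0.012]), ([295.8, 264.1], 0.53, [0.502, -0.113, 0.012])]
w board [([327.9, 120.8], 0.89, [0.557, -0.314, 0.0])]
a board [([269.2, 326.2], 0.82, [0.559, -0.311, 0.0]), ([254.4, 304.8], 0.74, [0.487, -0.28, 0.0])]
w bin [([328.8, 121.2], 0.58, [0.557, -0.315, 0.012])]
a bin [([381.4, 278.2], 0.97, [0.727, -0.031, 0.012]), ([403.4, 233.5], 0.18, [0.703, 0.161, 0.012])]
w bin_lip [([32.8, 51.2], 0.63, [0.727, -0.025, 0.092])]
a bin_lip [([385.2, 254.9], 0.84, [0.725, -0.021, 0.092]), ([360.2, 174.2], 0.74, [0.499, 0.259, 0.092])]
w shelf_front [([63.1, 151.1], 0.73, [0.631, 0.07, 0.012])]
a shelf_front [([368.0, 246.0], 0.74, [0.639, 0.058, 0.012]), ([360.1, 171.7], 0.39, [0.441, 0.372, 0.012])]
0.82 407
0.77 2023
0.76 203
```

View pics/w1.png

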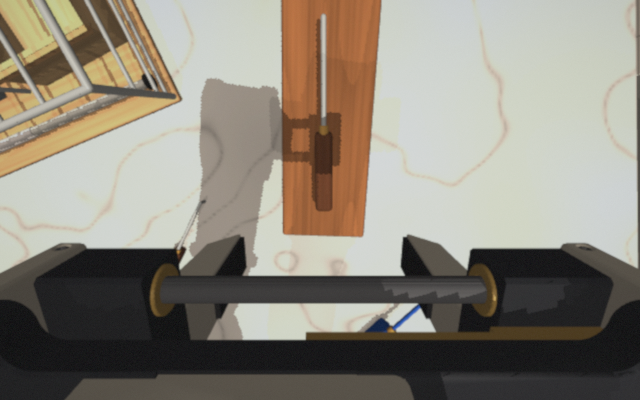

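View pics/rackc.png

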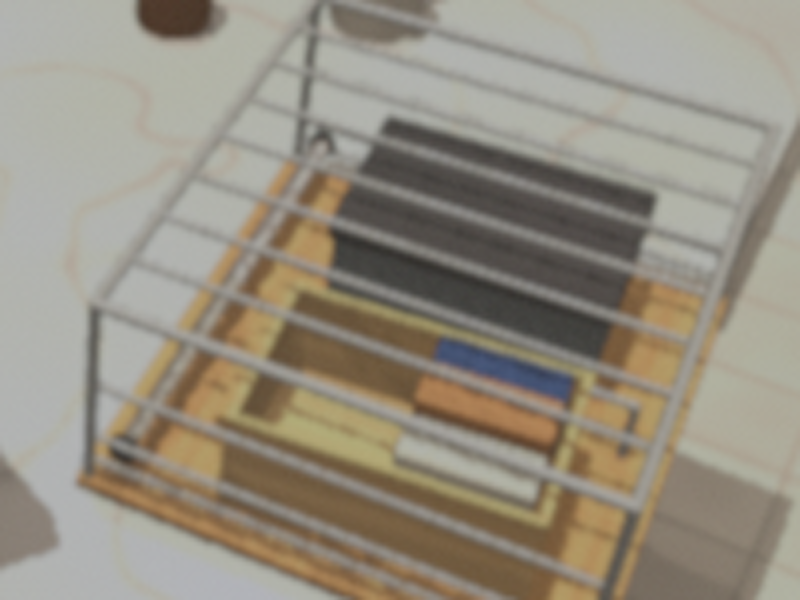

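```bash
python3 - <<'E'
from h import *
p=arm.get_image("wrist");a=arm.get_image("scene")
f=lambda q,uv,z:onz(q,uv,z)[:2].round(4)
print("handle top back/front",f(p,(323.5,209),.052),f(p,(323.5,131),.052),"rod",f(p,(324,125),.045),f(p,(322.5,15),.045))
c=lambda x,y:(x/4+320,y/4+170)
for n,pt,z in[("boardFR",(80,480),.012),("boardFL",(290,165),.012),("roofFR",(97,305),.174),("roofFL",(318,3),.174),("barR",(135,440),.047),("barL",(315,155),.048),("binFR",(228,418),.092),("binFL",(297,288),.092),("binBR",(548,528),.092),("binBL",(600,372),.092),("boardBR",(615,600),.012)]:
    print(n,f(a,c(*pt),z))
for u in[(181,99),(0,178)]: print("w rack",f(p,u,.012))
b=arm.get_image("side")
print("jar",f(b,(308.6,298.5),0))
E
```

```text
handle top back/front [ 0.4455 -0.273 ] [ 0.5485 -0.3044] rod [ 0.5553 -0.3072] [ 0.6788 -0.343 ]
boardFR [ 0.6535 -0.1264]
boardFL [0.631 0.237]
roofFR [ 0.6592 -0.123 ]
roofFL [0.6385 0.2326]
barR [ 0.6808 -0.1043]
barL [0.6574 0.2177]
binFR [ 0.7384 -0.0928]
binFL [0.7245 0.0351]
binBR [ 0.9345 -0.0689]
binBL [0.9194 0.0683]
boardBR [ 0.9786 -0.0311]
w rack [ 0.6462 -0.1257]
w rack [0.6225 0.183 ]
jar [0.4481 0.3743]
```

Hook handle centre is at (0.497,-0.289) with yaw about -0.29, and the tool already sits over it, aligned. The rack yaw is about 0.066. The bar centre is about 30 mm deep, and the bin front is about 92 mm deep and 0.07 rad askew. Now I descend and grip.

Call:
carry_out(
  claw=[9,9,9,9,9,9,9,9,9,9,9,9,9,1.5,1.5,1.5,1.5,1.5,1.5,1.5],
  delta_pos=[
    [0,0,2.8],
    [0,0,2.8],
    [0,0,2.8],
    [0,0,2.8],
    [0,0,2.8],
    [0,0,2.8],
    [0,0,2.8],
    [0,0,2.8],
    [0,0,2.8],
    [0,0,0.9],
    [0,0,0.9],
    [0,0,0.9],
    [0,0,0],
    [0,0,0],
    [0,0,0],
    [0,0,0],
    [0,0,0],
    [0,0,0],
    [0,0,0],
    [0,0,0],
  ],
  angular=[
    [0,0,0],
    [0,0,0],
    [0,0,0],
    [0,0,0],
    [0,0,0],
    [0,0,0],
    [0,0,0],
    [0,0,0],
    [0,0,0],
    [0,0,0],
    [0,0,0],
    [0,0,0],
    [0,0,0],
    [0,0,0],
    [0,0,0],
    [0,0,0],
    [0,0,0],
    [0,0,0],
    [0,0,0],
    [0,0,0],
  ],
  force=40,
)

```text
clock: 7.2
position: [0.4988, -0.2899, 0.0197]
ee_rot: [3.107, -0.465, -0.0]
force: [0.2, 0.4, -0.1]
width: 0.42
gripper_force: 0.0
```

Call:
carry_out(
  claw=[1.5,1.5,1.5,1.5,1.5,1.5,1.5,1.5],
  delta_pos=[
    [0,0,0],
    [0,0,0],
    [0,0,0],
    [0,0,0],
    [0,0,0],
    [0,0,0],
    [0,0,0],
    [0,0,0],
  ],
  angular=[
    [0,0,0],
    [0,0,0],
    [0,0,0],
    [0,0,0],
    [0,0,0],
    [0,0,0],
    [0,0,0],
    [0,0,0],
  ],
)

```text
clock: 8.0
position: [0.4988, -0.2899, 0.0197]
ee_rot: [3.107, -0.465, -0.0]
force: [0.2, -1.1, 0.8]
width: 0.259
gripper_force: 40.0
```

Call:
carry_out(
  claw=[1.5,1.5,1.5,1.5,1.5,1.5,1.5,1.5,1.5,1.5,1.5,1.5,1.5,1.5,1.5,1.5,1.5,1.5],
  delta_pos=[
    [0,0,-2],
    [0,0,-2.5],
    [0,0,-2.7],
    [0,0,-2.7],
    [0,0,0],
    [0,0,0],
    [0,0,0],
    [0,0,0],
    [-0.6,-2.9,0],
    [-0.7,-3,0],
    [-0.6,-2.9,0],
    [-0.7,-3,0],
    [-0.6,-2.9,0],
    [-0.7,-3,0],
    [-0.6,-2.9,0],
    [-0.7,-2.9,0],
    [0,0,0],
    [0,0,0],
  ],
  angular=[
    [0,0,0],
    [0,0,0],
    [0,0,0],
    [0,0,0],
    [0,0,-0.09],
    [0,0,-0.09],
    [0,0,-0.09],
    [0,0,-0.09],
    [0,0,0],
    [0,0,0],
    [0,0,0],
    [0,0,0],
    [0,0,0],
    [0,0,0],
    [0,0,0],
    [0,0,0],
    [0,0,0],
    [0,0,0],
  ],
)

```text
clock: 9.8
position: [0.4321, -0.0582, 0.1188]
ee_rot: [3.14, 0.101, 0.0]
force: [-0.3, 0.1, -1.7]
width: 0.258
gripper_force: 40.0
```

```bash
python3 - <<'E'
from h import *
s=arm.observe();x=R.from_rotvec(s["ee_rot"]).as_matrix()[:,0];print(s["position"],x,np.arctan2(x[1],x[0]),s["force"],s["width"])
p=arm.get_image("wrist");a=arm.get_image("scene");b=arm.get_image("side")
im=np.vstack([p["frame"][0:220,60:640], np.hstack([cv2.resize(a["frame"][170:320,260:500],(580,362))])])
cv2.imwrite("pics/w2.png",im[:,:,::-1])
t=s["position"]+.185*x;t[2]-=.008
for n,q in(("w",p),("a",a),("b",b)):
    print(n,"pred tip",proj(q,t),[((np.array(d["centre"])*[640,400]).round(1).tolist(),round(d["conf"],2)) for d in arm.place_of("hook_tip",q)])
    print(n,"lip",[((np.array(d["centre"])*[640,400]).round(1).tolist(),round(d["conf"],2),onz(q,np.array(d["centre"])*[640,400],.092).round(3)) for d in arm.place_of("bin_lip",q)])
E
```

```text
[ 0.43209612 -0.05824203  0.11880873] [9.97929395e-01 6.43189155e-02 8.50818368e-06] 0.06436334536877873 [-0.34981294  0.06104216 -1.69348944] 0.2583183285158127
w pred tip [[ 326.34131361 -152.01726419]] [([365.6, 128.9], 0.87)]
w lip []
a pred tip [[344.28214741 239.84821331]] [([151.7, 307.0], 0.86), ([343.1, 239.4], 0.73), ([299.2, 263.6], 0.57)]
a lip [([283.0, 217.8], 0.58, array([ 0.414, -0.045,  0.092]))]
b pred tip [[264.85044937 177.1231161 ]] [([367.0, 152.2], 0.82), ([307.1, 194.5], 0.64), ([269.2, 172.9], 0.55)]
b lip [([226.5, 186.7], 0.93, array([ 0.737, -0.012,  0.092]))]
```

View pics/w2.png

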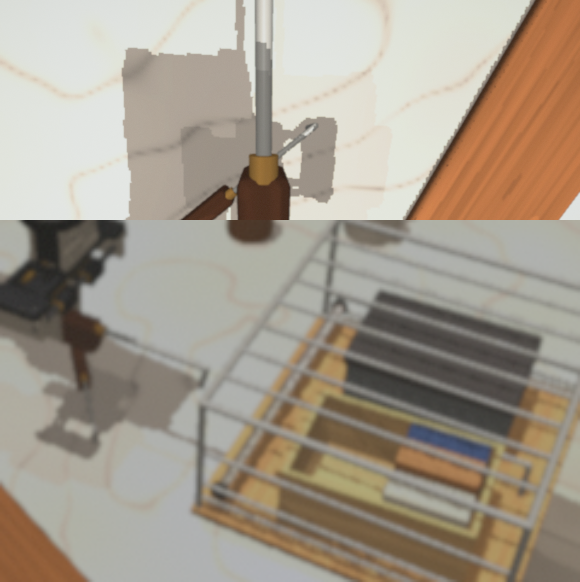

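The tip is where predicted (scene pixel (344,240)), level, and just in front of the rack opening below the roof. Going straight in over the lip.

Call:
carry_out(
  claw=[1.5,1.5,1.5,1.5,1.5,1.5,1.5,1.5,1.5,1.5],
  delta_pos=[
    [1.85,0,0],
    [1.85,0,0],
    [1.85,0,0],
    [1.85,0,0],
    [1.85,0,0],
    [1.85,0,0],
    [1.85,0,0],
    [1.85,0,0],
    [0,0,0],
    [0,0,0],
  ],
  angular=[
    [0,0,0],
    [0,0,0],
    [0,0,0],
    [0,0,0],
    [0,0,0],
    [0,0,0],
    [0,0,0],
    [0,0,0],
    [0,0,0],
    [0,0,0],
  ],
)

```text
clock: 11.25
position: [0.5795, -0.0494, 0.1182]
ee_rot: [-3.14, -0.098, 0.002]
force: [-1.0, 0.9, -1.0]
width: 0.26
gripper_force: 40.0
```

```bash
python3 - <<'E'
from h import *
s=arm.observe();print(s["position"],s["force"])
p=arm.get_image("wrist");a=arm.get_image("scene");b=arm.get_image("side")
im=np.vstack([cv2.resize(p["frame"][0:180,160:490],(660,360)), np.hstack([cv2.resize(a["frame"][190:320,330:490],(330,240)),cv2.resize(b["frame"][140:270,120:280],(330,240))])])
cv2.imwrite("pics/w3.png",im[:,:,::-1])
for n,q in(("w",p),("a",a),("b",b)):
    print(n,"lip",[((np.array(d["centre"])*[640,400]).round(1).tolist(),round(d["conf"],2),onz(q,np.array(d["centre"])*[640,400],.092).round(3)) for d in arm.place_of("bin_lip",q)])
E
```

```text
[ 0.57953468 -0.04941106  0.11824868] [-0.99901741  0.92556937 -1.02069636]
w lip [([62.8, 25.8], 0.53, array([0.692, 0.101, 0.092]))]
a lip [([387.2, 254.7], 0.6, array([ 0.729, -0.018,  0.092]))]
b lip [([227.2, 185.3], 0.89, array([ 0.736, -0.02 ,  0.092]))]
```

View pics/w3.png

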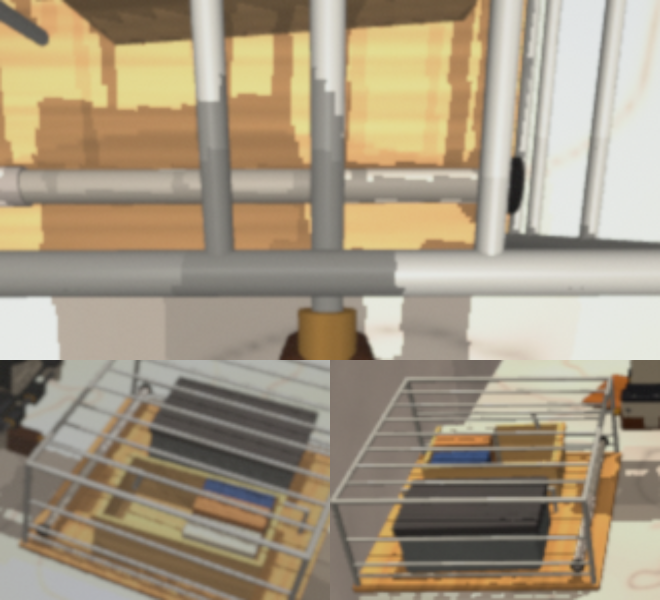

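The wrist view shows the bin's bottom front corners at crop (115,43) and (470,18), the bar at rows 170-203, the roof wire at row 272, and the rod running in centrally under the roof. I'll compute the geometry.

```bash
python3 - <<'E'
from h import *
p=arm.get_image("wrist")
c=lambda x,y:(x/2+160,y/2)
P={n:onz(p,c(*uv),z)[:2] for n,uv,z in[("binL",(115,43),.012),("binR",(470,18),.012),("barL",(40,187),.041),("barR",(470,187),.041),("barbackL",(40,169),.041),("barbackR",(470,171),.041),("edgeL",(200,250),.012)]}
s=arm.observe();x=R.from_rotvec(s["ee_rot"]).as_matrix()[:,0]
for n,v in P.items(): print(n,v.round(4), "in tool x,y:", ((v-s["position"][:2])@np.array([[x[0],x[1]],[x[1],-x[0]]]).T).round(4))
d=P["binR"]-P["binL"];print("bin yaw",np.arctan2(d[0],-d[1]));d=P["barR"]-P["barL"];print("bar yaw",np.arctan2(d[0],-d[1]))
print(s["position"]+.185*x)
E
```

```text
binL [0.7183 0.043 ] in tool x,y: [ 0.1442 -0.0835]
binR [ 0.7355 -0.0939] in tool x,y: [0.1528 0.0541]
barL [0.6625 0.063 ] in tool x,y: [ 0.0898 -0.107 ]
barR [ 0.6725 -0.0956] in tool x,y: [0.0899 0.0519]
barbackL [0.6688 0.0625] in tool x,y: [ 0.096  -0.1061]
barbackR [ 0.678  -0.0949] in tool x,y: [0.0954 0.0515]
edgeL [0.642  0.0097] in tool x,y: [ 0.0659 -0.0551]
bin yaw 0.12505033107423752
bar yaw 0.06312853674099807
[ 0.76424289 -0.03786229  0.11887082]
```

Call:
carry_out(
  claw=[1.5,1.5,1.5,1.5,1.5,1.5,1.5,1.5,1.5,1.5,1.5,1.5],
  delta_pos=[
    [0,0,0.8],
    [0,0,1],
    [0,0,1],
    [0,0,1],
    [0,0,0],
    [0,0,0],
    [-0.5,0,0],
    [-0.5,0,0],
    [-0.5,0,0],
    [-0.5,0,0],
    [0,0,0],
    [0,0,0],
  ],
  angular=[
    [0,0,0],
    [0,0,0],
    [0,0,0],
    [0,0,0],
    [0,0,0],
    [0,0,0],
    [0,0,0],
    [0,0,0],
    [0,0,0],
    [0,0,0],
    [0,0,0],
    [0,0,0],
  ],
)

```text
clock: 12.8
position: [0.56, -0.0507, 0.0809]
ee_rot: [3.14, 0.098, 0.001]
force: [0.2, -0.1, -1.2]
width: 0.259
gripper_force: 40.0
```

Call:
carry_out(
  claw=[1.5,1.5,1.5,1.5,1.5,1.5,1.5,1.5,1.5,1.5],
  delta_pos=[
    [-0.2,0,0],
    [-0.2,0,0],
    [-0.2,0,0],
    [-0.2,0,0],
    [-0.2,0,0],
    [-0.2,0,0],
    [-0.2,0,0],
    [-0.2,0,0],
    [-0.2,0,0],
    [-0.2,0,0],
  ],
  angular=[
    [0,0,0],
    [0,0,0],
    [0,0,0],
    [0,0,0],
    [0,0,0],
    [0,0,0],
    [0,0,0],
    [0,0,0],
    [0,0,0],
    [0,0,0],
  ],
)

```text
clock: 13.8
position: [0.5399, -0.0518, 0.0808]
ee_rot: [3.14, 0.098, 0.0]
force: [2.2, 0.8, -1.4]
width: 0.258
gripper_force: 40.0
```

Call:
carry_out(
  claw=[1.5,1.5,1.5,1.5,1.5,1.5,1.5,1.5,1.5,1.5],
  delta_pos=[
    [-0.2,0,0],
    [-0.2,0,0],
    [-0.2,0,0],
    [-0.2,0,0],
    [-0.2,0,0],
    [-0.2,0,0],
    [-0.2,0,0],
    [-0.2,0,0],
    [-0.2,0,0],
    [-0.2,0,0],
  ],
  angular=[
    [0,0,0],
    [0,0,0],
    [0,0,0],
    [0,0,0],
    [0,0,0],
    [0,0,0],
    [0,0,0],
    [0,0,0],
    [0,0,0],
    [0,0,0],
  ],
)

```text
clock: 14.8
position: [0.5199, -0.0531, 0.0807]
ee_rot: [3.14, 0.098, 0.0]
force: [3.6, 0.8, -1.9]
width: 0.261
gripper_force: 40.0
```

```bash
python3 - <<'E'
from h import *
s=arm.observe();print(s["position"],s["force"])
p=arm.get_image("wrist");save(p,"w4.png",(120,0,520,200),2)
E
```

```text
[ 0.51990185 -0.05311305  0.08073232] [ 3.61334585  0.75247625 -1.9248515 ]
```

View pics/w4.png

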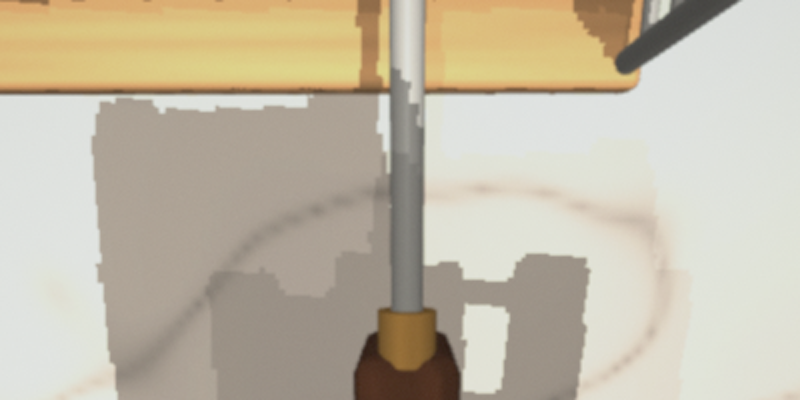

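That view shows only the rod and the rack's front edge (row 90), so the bin is out of frame. About 20 mm should remain, and I'll finish on force.

Call:
carry_out(
  claw=[1.5,1.5,1.5,1.5,1.5,1.5,1.5],
  delta_pos=[
    [-0.2,0,0],
    [-0.2,0,0],
    [-0.2,0,0],
    [-0.2,0,0],
    [-0.2,0,0],
    [-0.2,0,0],
    [-0.1,0,0],
  ],
  angular=[
    [0,0,0],
    [0,0,0],
    [0,0,0],
    [0,0,0],
    [0,0,0],
    [0,0,0],
    [0,0,0],
  ],
)

```text
clock: 15.55
position: [0.5068, -0.054, 0.0807]
ee_rot: [3.14, 0.098, -0.0]
force: [3.8, 0.4, -1.4]
width: 0.261
gripper_force: 40.0
```

```bash
cat > chk.py <<'E'
from h import *
s=arm.observe();print(s["position"].round(4),s["force"].round(2))
a=arm.get_image("scene");b=arm.get_image("side")
for n,q in(("a",a),("b",b)):
    print(n,"lip",[((np.array(d["centre"])*[640,400]).round(1).tolist(),round(d["conf"],2),onz(q,np.array(d["centre"])*[640,400],.092).round(3)) for d in arm.place_of("bin_lip",q)])
E
python3 chk.py
```

```text
[ 0.5068 -0.054   0.0807] [ 3.79  0.41 -1.37]
a lip [([369.5, 248.8], 0.77, array([ 0.681, -0.023,  0.092]))]
b lip [([241.6, 186.5], 0.84, array([ 0.689, -0.016,  0.092]))]
```

Call:
carry_out(
  claw=[1.5,1.5,1.5,1.5],
  delta_pos=[
    [-0.1,0,0],
    [-0.1,0,0],
    [-0.1,0,0],
    [-0.1,0,0],
  ],
  angular=[
    [0,0,0],
    [0,0,0],
    [0,0,0],
    [0,0,0],
  ],
)

```text
clock: 16.15
position: [0.5045, -0.054, 0.081]
ee_rot: [-3.14, -0.099, -0.004]
force: [9.8, 1.1, -5.4]
width: 0.262
gripper_force: 40.0
```

Call:
carry_out(
  claw=[1.5,1.5],
  delta_pos=[
    [-0.1,0,0],
    [-0.05,0,0],
  ],
  angular=[
    [0,0,0],
    [0,0,0],
  ],
)

```text
clock: 16.35
position: [0.5034, -0.0541, 0.0811]
ee_rot: [-3.14, -0.099, -0.005]
force: [10.2, 1.4, -5.2]
width: 0.258
gripper_force: 40.0
```

```bash
python3 chk.py; python3 - <<'E'
from h import *
a=arm.get_image("scene");save(a,"s5.png",(335,190,495,310),5)
E
```

```text
[ 0.5034 -0.0541  0.0811] [10.23  1.37 -5.23]
a lip [([367.3, 248.1], 0.75, array([ 0.674, -0.024,  0.092]))]
b lip [([243.3, 186.6], 0.79, array([ 0.683, -0.015,  0.092])), ([226.7, 238.9], 0.57, array([0.681, 0.252, 0.092]))]
```

View pics/s5.png

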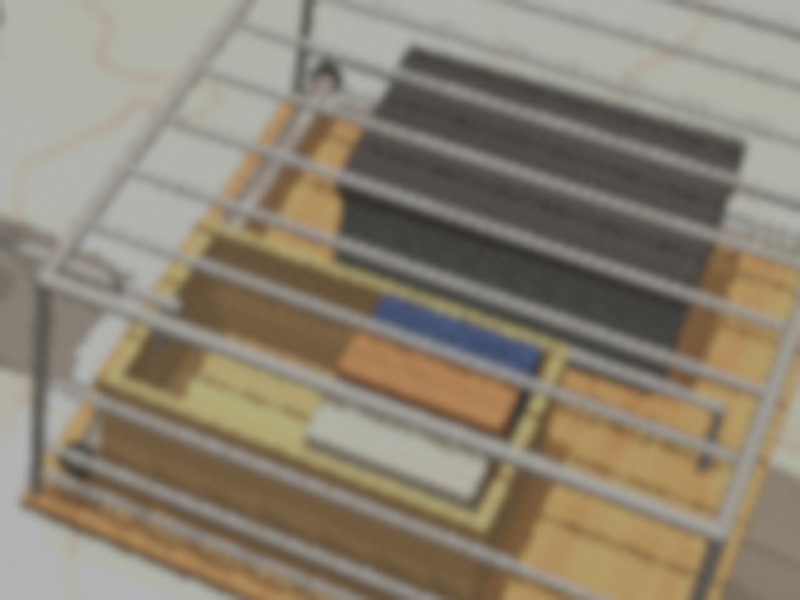

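The bin front now sits at the bar: rim front corners at crop (200,228) and (95,385), rear corners at (570,350) and (485,540). I'll work out its yaw.

```bash
python3 - <<'E'
from h import *
a=arm.get_image("scene")
g=lambda x,y,z=.092:onz(a,(x/5+335,y/5+190),z)[:2]
FL,FR,BL,BR=g(200,228),g(95,385),g(570,350),g(485,537)
y=lambda u,v:round(float(np.arctan2((v-u)[1],(v-u)[0])),3)
print(FL,FR,BL,BR,"left",y(FL,BL),"right",y(FR,BR),"front",y(FR,FL)-1.5708,"back",y(BR,BL)-1.5708)
print("roof rods", y(g(50,275,.17),g(725,530,.17)), "roof front",y(g(50,275,.17),g(255,0,.17))-1.5708)
s=arm.observe();print(s["force"],s["ft_torque"])
E
```

```text
[0.66962223 0.0297922 ] [ 0.67783844 -0.10148224] [0.87095978 0.04988338] [ 0.88038976 -0.08734392] left 0.099 right 0.07 front 0.06220000000000003 back 0.06820000000000004
roof rods 0.063 roof front 0.051200000000000134
[ 9.89053239 -0.21090112 -6.37925166] [ 0.20102257 -1.43150612  0.03217987]
```

Call:
carry_out(
  claw=[1.5,1.5,1.5,1.5,1.5,1.5,1.5,1.5,1.5,1.5,1.5,1.5,1.5,1.5,1.5,1.5,1.5],
  delta_pos=[
    [0,0,0],
    [0,0,0],
    [0.1,0,0],
    [0.2,0,0],
    [0.3,0,0],
    [0.5,0,0],
    [0.5,0,0],
    [0.7,0,0],
    [0.7,0,0],
    [0,0,0],
    [0,0,-1],
    [0,0,-1],
    [0,0,-1],
    [0,0,-0.9],
    [2,0,0],
    [2,0,0],
    [0,0,0],
  ],
  angular=[
    [0,0,0],
    [0,0,0],
    [0,0,0],
    [0,0,0],
    [0,0,0],
    [0,0,0],
    [0,0,0],
    [0,0,0],
    [0,0,0],
    [0,0,0],
    [0,0,0],
    [0,0,0],
    [0,0,0],
    [0,0,0],
    [0,0,0],
    [0,0,0],
    [0,0,0],
  ],
)

```text
clock: 18.35
position: [0.5741, -0.0495, 0.1208]
ee_rot: [-3.14, -0.099, -0.005]
force: [-1.1, -0.3, -1.4]
width: 0.258
gripper_force: 40.0
```

```bash
python3 chk.py; python3 - <<'E'
from h import *
p=arm.get_image("wrist");save(p,"w6.png",(120,0,520,200),2)
E
```

```text
[ 0.5741 -0.0495  0.1208] [-1.08 -0.32 -1.45]
a lip [([366.9, 246.1], 0.62, array([ 0.67 , -0.018,  0.092]))]
b lip [([240.5, 184.6], 0.85, array([ 0.694, -0.027,  0.092]))]
```

View pics/w6.png

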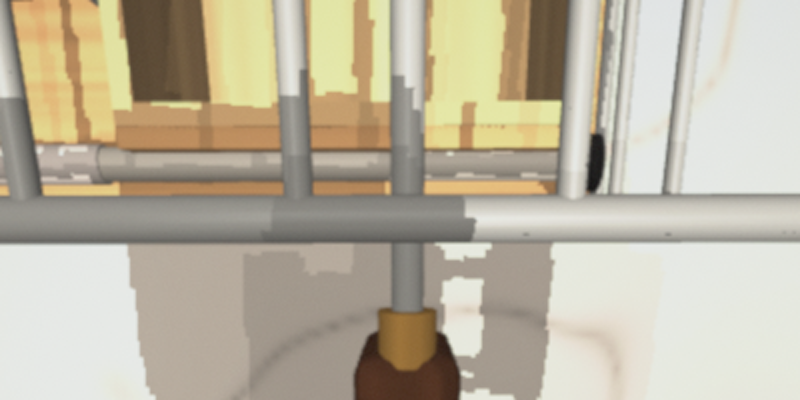

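The view shows the bin's lip (rows 102-125) running parallel to the bar (rows 148-180). I'll check the gap and whether the bar moved.

```bash
python3 - <<'E'
from h import *
p=arm.get_image("wrist");s=arm.observe();x=R.from_rotvec(s["ee_rot"]).as_matrix()[:,0]
g=p["frame"].astype(int)
for col in (190,225,250,345,385): print(col,[tuple(g[r,col]) for r in range(48,96,2)].__repr__().replace("np.int64","")[:0], [int(g[r,col].sum()/3) for r in range(48,98,1)])
c=lambda X,Y:(X/2+120,Y/2)
def f(uv,z):
    v=onz(p,c(*uv),z)[:2]; return v.round(4),round(float((v-[.6425,.0])@[.998,.063]),4)
for n,uv,z in[("lip in L",(135,103),.092),("lip in R",(560,101),.092),("lip out L",(120,125),.092),("lip out R",(560,125),.092),("bar L",(130,165),.041),("bar R",(550,165),.041)]: print(n,*f(uv,z))
v=np.array([[.6625,.063],[.6725,-.0956],[.6688,.0625]]);print("bar before",(v-[.6425,0])@[.998,.063])
E
```

```text
190  [72, 74, 95, 130, 150, 151, 153, 154, 153, 153, 153, 152, 151, 151, 142, 132, 136, 139, 139, 138, 141, 140, 139, 140, 139, 132, 109, 92, 132, 168, 173, 177, 178, 177, 174, 164, 147, 139, 133, 125, 116, 105, 102, 116, 128, 131, 132, 134, 135, 129]
225  [153, 153, 161, 162, 152, 149, 147, 144, 145, 145, 144, 145, 145, 144, 138, 127, 124, 125, 127, 126, 128, 127, 127, 127, 127, 123, 100, 89, 131, 169, 175, 178, 180, 178, 169, 151, 144, 139, 132, 125, 115, 103, 97, 110, 124, 132, 135, 137, 132, 121]
250  [207, 206, 208, 207, 206, 192, 159, 154, 154, 155, 154, 154, 154, 154, 142, 131, 139, 142, 141, 142, 143, 144, 144, 144, 145, 135, 112, 97, 131, 154, 158, 161, 163, 160, 155, 150, 145, 138, 132, 125, 114, 104, 103, 118, 133, 135, 134, 137, 132, 123]
345  [207, 206, 207, 208, 209, 208, 209, 208, 209, 208, 209, 209, 208, 208, 201, 191, 193, 194, 196, 197, 197, 197, 197, 198, 197, 180, 135, 148, 204, 203, 167, 163, 163, 160, 154, 147, 143, 138, 130, 124, 140, 152, 161, 180, 182, 182, 183, 182, 169, 134]
385  [79, 91, 151, 198, 200, 201, 201, 200, 201, 201, 201, 201, 201, 193, 183, 183, 185, 185, 186, 187, 188, 189, 188, 189, 187, 164, 110, 109, 141, 155, 160, 162, 160, 156, 153, 148, 143, 141, 167, 191, 176, 152, 158, 178, 181, 179, 179, 180, 167, 146]
lip in L [0.6751 0.034 ] 0.0347
lip in R [ 0.6832 -0.0848] 0.0352
lip out L [0.6692 0.0387] 0.029
lip out R [ 0.677  -0.0857] 0.0291
bar L [0.6615 0.0586] 0.0227
bar R [ 0.6713 -0.0953] 0.0227
bar before [0.023929  0.0239172 0.0301849]
```

The bin wall is within about 1 mm of the bar and square, and the bar is essentially unmoved. Now I withdraw the hook and go back over the board.

Call:
carry_out(
  claw=[1.5,1.5,1.5,1.5,1.5,1.5,1.5,1.5,1.5,1.5,1.5,1.5,1.5,1.5,1.5,1.5,1.5,1.5,1.5,1.5],
  delta_pos=[
    [-1.8,0,0],
    [-1.9,0,0],
    [-1.9,0,0],
    [-1.9,0,0],
    [-1.9,0,0],
    [-1.9,0,0],
    [-1.9,0,0],
    [-1.8,0,0],
    [0.7,2.9,0],
    [0.7,2.9,0],
    [0.7,3,0],
    [0.8,3,0],
    [0.8,3,0],
    [0.7,2.9,0],
    [0.7,2.9,0],
    [0.8,2.9,0],
    [0,0,0],
    [0,0,0],
    [0,0,0],
    [0,0,0],
  ],
  angular=[
    [0,0,0],
    [0,0,0],
    [0,0,0],
    [0,0,0],
    [0,0,0],
    [0,0,0],
    [0,0,0],
    [0,0,0],
    [0,0,0],
    [0,0,0],
    [0,0,0],
    [0,0,0],
    [0,0,0],
    [0,0,0],
    [0,0,0],
    [0,0,0],
    [0,0,0.09],
    [0,0,0.09],
    [0,0,0.09],
    [0,0,0.09],
  ],
)

```text
clock: 20.65
position: [0.4949, -0.29, 0.1198]
ee_rot: [-3.106, 0.471, 0.0]
force: [0.3, -0.1, -1.7]
width: 0.259
gripper_force: 40.0
```

Call:
carry_out(
  claw=[1.5,1.5],
  delta_pos=[
    [0,0,0],
    [0,0,0],
  ],
  angular=[
    [0,0,0],
    [0,0,0],
  ],
)

```text
clock: 20.85
position: [0.4951, -0.2899, 0.1198]
ee_rot: [3.108, -0.461, -0.0]
force: [0.5, -0.0, -1.4]
width: 0.258
gripper_force: 40.0
```

```bash
python3 - <<'E'
from h import *
s=arm.observe();M=R.from_rotvec(s["ee_rot"]).as_matrix();print(s["position"],M.round(4).tolist(),s["force"])
x=M[:,0]; t=s["position"]+.185*x+.008*M[:,2];print(t)
a=arm.get_image("scene");b=arm.get_image("side")
for n,q in(("a",a),("b",b)): print(n,proj(q,t),[((np.array(d["centre"])*[640,400]).round(1).tolist(),round(d["conf"],2)) for d in arm.place_of("hook_tip",q)])
E
```

```text
[ 0.49510027 -0.28991493  0.11981394] [[0.9569, -0.2903, -0.0002], [-0.2903, -0.9569, -0.0], [-0.0002, 0.0001, -1.0]] [ 0.5395751  -0.02233577 -1.40913697]
[ 0.67213404 -0.34361327  0.11178073]
a [[297.52435048 329.44855877]] [([296.7, 327.9], 0.69), ([296.6, 262.4], 0.67), ([151.5, 306.5], 0.6)]
b [[261.30940703 135.07604908]] [([263.0, 130.8], 0.65), ([367.3, 153.0], 0.59), ([304.3, 194.8], 0.48)]
```

Call:
carry_out(
  claw=[1.5,1.5,1.5,1.5,1.5,1.5,1.5,1.5,1.5,1.5],
  delta_pos=[
    [0.3,0,1],
    [0,0,2],
    [0,0,2],
    [0,0,2],
    [0,0,1.5],
    [0,0,0.7],
    [0,0,0.4],
    [0,0,0.2],
    [0,0,0.15],
    [0,0,0],
  ],
  angular=[
    [0,0,0],
    [0,0,0],
    [0,0,0],
    [0,0,0],
    [0,0,0],
    [0,0,0],
    [0,0,0],
    [0,0,0],
    [0,0,0],
    [0,0,0],
  ],
)

```text
clock: 22.05
position: [0.4985, -0.2911, 0.0206]
ee_rot: [3.107, -0.465, 0.001]
force: [0.2, -0.4, -1.3]
width: 0.257
gripper_force: 40.0
```

Call:
carry_out(
  claw=[1.5,1.5,1.5],
  delta_pos=[
    [0,0,0.06],
    [0,0,0.04],
    [0,0,0],
  ],
  angular=[
    [0,0,0],
    [0,0,0],
    [0,0,0],
  ],
)

```text
clock: 22.35
position: [0.4985, -0.2911, 0.0197]
ee_rot: [3.107, -0.465, 0.001]
force: [-1.2, -0.3, 2.1]
width: 0.261
gripper_force: 40.0
```

The hook is resting on the board. Release slowly, then lift clear.

Call:
carry_out(
  claw=[2.6,3,3.5,5,7,9,9,9,9,9,9,9,9,9,9,9,9,9,9,9],
  delta_pos=[
    [0,0,0],
    [0,0,0],
    [0,0,0],
    [0,0,0],
    [0,0,0],
    [0,0,0],
    [0,0,0],
    [0,0,0],
    [0,0,0],
    [0,0,0],
    [0,0,-1],
    [0,0,-2],
    [0,0,-3],
    [0,0,-3],
    [0,0,-3],
    [0,0,-3],
    [0,0,-3],
    [0,0,-3],
    [0,0,-3],
    [0,0,0],
  ],
  angular=[
    [0,0,0],
    [0,0,0],
    [0,0,0],
    [0,0,0],
    [0,0,0],
    [0,0,0],
    [0,0,0],
    [0,0,0],
    [0,0,0],
    [0,0,0],
    [0,0,0],
    [0,0,0],
    [0,0,0],
    [0,0,0],
    [0,0,0],
    [0,0,0],
    [0,0,0],
    [0,0,0],
    [0,0,0],
    [0,0,0],
  ],
)

```text
clock: 24.35
position: [0.5001, -0.2919, 0.2645]
ee_rot: [3.105, -0.465, 0.012]
force: [0.7, -0.7, 0.1]
width: 0.981
gripper_force: 0.0
```

```bash
python3 - <<'E'
from h import *
p=arm.get_image("wrist");a=arm.get_image("scene")
im=np.vstack([cv2.resize(p["frame"][0:240,120:520],(560,336)), cv2.resize(a["frame"][180:380,200:500],(390,260))[:,:390].repeat(1,0) if 0 else cv2.copyMakeBorder(cv2.resize(a["frame"][180:380,200:500],(390,260)),0,0,0,170,0)])
cv2.imwrite("pics/fin.png",im[:,:,::-1])
for l in("hook","hook_tip"): print(l,[(onz(p,np.array(d["centre"])*[640,400],.012).round(3).tolist(),round(d["conf"],2)) for d in arm.place_of(l,p)])
print(arm.observe()["force"])
E
```

```text
hook [([0.494, -0.294, 0.012], 0.69)]
hook_tip [([0.671, -0.343, 0.012], 0.72), ([0.494, -0.096, 0.012], 0.5)]
[-0.26931557 -0.10823364 -0.90535186]
```

View pics/fin.png

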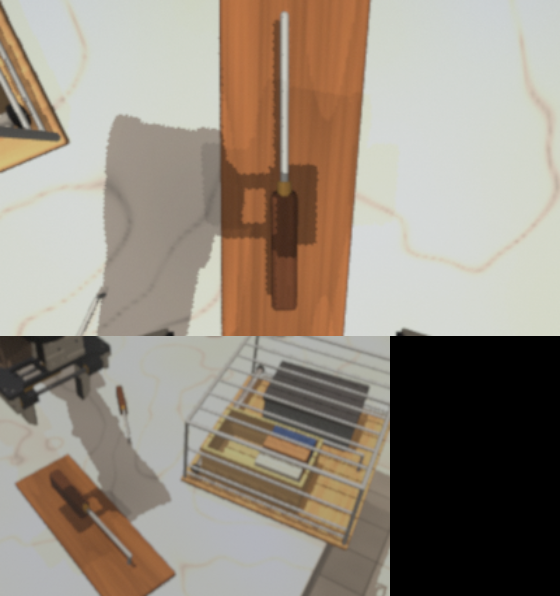

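The hook stands upright on the board as it did before (handle at (285,250), tip at (284,15) in the top view), and the bin sits square at the bar. Handing in.

```bash
python3 -c "
from cell import arm
print(arm.sign_off())"
```

```text
the job is handed in; nothing more can be done
None
```

The bin is drawn up square and snug against the tension bar (gap under about 1 mm, bar moved no more than about 1 mm by camera estimate), the hook is back upright on its board, and the job is handed in at about 25 s; no verdict was returned.

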